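# Wake and zero the paint-mixing scale

### The arm

A 7-joint arm with a two-finger parallel gripper is mounted at the origin on the work surface. World frame = base frame: x ahead of the robot, y to its left, z up, the work surface at z = 0. Lengths are in m, angles in rad, forces in N, time in s.
With the tool pointing down it reaches from about 0.4 to 0.85 m from the base axis. Payload 10.4 kg.
Tool frame: the origin (TCP) lies between the finger pads, 19 mm behind the fingertips; this is the grasp point; z points along the fingers, y is the line along which they close (so a half turn about z gives the same grasp; the last joint's range is limited). The gripper opens to 85 mm and grips with 20 to 120 N. Pads are 22 mm wide; open, the fingers measure 114 mm over their backs; the gripper's body (76 mm by 85 mm) begins 54 mm behind the grasp point. The pads swing forward as they close: fully open they stand 13 mm farther back than shut.
Start: joints at [1.095, 0.332, -0.065, 1.46, 0.022, 1.35, -0.088], TCP at [0.273, -0.562, 0.25] pointing down, gripper open.
Joint ranges: [-2.6, 2.6], [-0.5, 2.12], [-1.47, 1.34], [0.16, 2.42], [-1.27, 4.41], [0.06, 2.06], [-2.6, 2.6]. Speed limits (rad/s): [2.22, 2.22, 2.79, 2.79, 3.14, 3.14, 3.14].

### API

Orientations are given as a unit quaternion [x, y, z, w].
In Python, from workcell import manip, vision, monitor, job gives the robot as it stands (manip), with the cameras (vision), the readings (monitor) and the job (job).
- The arm moves only by the tool shift_gripper, called after "Request:" by a JSON object that holds its "method" and its "body". Schema: {"type":"object","properties":{"deltas":{"type":"array","items":{"type":"array","items":{"type":"array","items":{"type":"number"},"minItems":7,"maxItems":7},"minItems":1,"maxItems":20},"minItems":1,"maxItems":1},"squeeze":{"type":"number"},"only":{"type":"string"},"quiet":{"type":"boolean"},"lines":{"type":"string"}},"required":["deltas"],"additionalProperties":false}. deltas is a list that holds a single list of rows (three levels of brackets), with 1 to 20 rows, each of 7 numbers: a rotation vector rx, ry, rz in a scale on which 1.0 is pi/2 rad, then dx, dy, dz in a scale on which 1.0 is 0.5 m, then the opening from 0.0 (shut) to 1.0 (fully open); each row is the pose to reach, as a shift and turn from the pose commanded when the call began, along the tool's axes at that moment; what a row does not reach only later rows make up. A row lasts 1/8 s, in which the tool goes at most 0.0625 m and 0.188 rad, less where a joint would pass 70% of its speed; a pose out of reach is approached as far as the arm can. The fingers move at their own pace and stop on an object; squeeze is the grip in N (left out, the last holds). Time passes only in rows, so rows that do not move let the fingers close. The tool returns the time, the measured TCP pose, the force, the opening and the grip force at its end. only (a regular expression) keeps the lines of the reply that match it, lines (a string "A,B") keeps lines A to B, and quiet returns only ok. A shift or turn number past 1, either way, is cut back to 1. Input that does not fit is refused with a message, and nothing moves.
- monitor.get_obs(): the state, without advancing time (a new reading comes with each control period).
- vision.camera(name): name is "side" or "top" or "wrist"; returns the picture (400x640x3 uint8, blue, green, red); there is no depth.
- vision.calibration(name): a dict with "fx", "fy", "cx", "cy" (pixels), "world_from_camera" (4x4, takes a point from camera to world coordinates); the wrist camera has in their place "tool_from_camera" (4x4, takes a point from camera to tool coordinates, whose origin is the TCP and whose axes are the flange's). Camera axes: x right, y up, looking along -z (the intrinsics and any distortion apply to the point x, -y, -z); pixel columns grow to the right and rows downward; lengths in m; the calibration is good to about 2 mm. A picture is of the moment at which its call begins: read the wrist's pose just before it. calibration takes no time and is no camera call.
- job.hand_in(): hands the job in; it is judged then, once.
The state is a dict: "clock": time; "joint_pos": joint angles; "joint_velocities": joint speeds; "tau": joint torques, N m; "position": TCP position; "ee_rot": TCP orientation; "ft_force": force on the tool from outside, world axes, zero at the start; "torque": the same for the moment, N m; "grip_width": opening from 0.0 (shut) to 1.0 (fully open); "grasp_force": force on a finger pad.
Only numpy, scipy, OpenCV 4.12 (cv2) and the standard library are available. Lean on these libraries where they do the work, as an engineer would, in place of code of your own. Each camera call takes 0.05 s, during which the arm holds its last target. There are 200 camera calls.

### The job

The mixing pot is standing on the bench scale and the scale must be zeroed before paint is added: with the fingertips, lightly press the round wake key all the way down and let it come up, then press the long bar-shaped zero key all the way down and keep it down for two seconds or a little more. Then withdraw the hand so that the fingertips are at least 10 cm clear of the keys. Press gently (never harder than about 20 N), do not press the plus-shaped key, do not lean on the scale or its weighing plate, and leave the pot and everything else on the table where it stands.

Things in the scene. Friction and masses are not known exactly. Their poses are not given: they have to be found in the camera images.
- scale: heavy grey bench scale 320 (x) by 280 mm (y), fixed; origin under its centre at table level, -x side (display) roughly to the robot, z up. Panel at 55 mm height with three white keys in a row along y, 118 mm to -x of the origin, 80 mm apart, in any order. Behind it the steel weighing plate, top at 74 mm, front edge 50 mm to -x of the origin
- wake_top (a point): centre of the top of the round wake key (disc 32 mm across); the top stands 12 mm above its black surround (60 x 62 mm), 70 mm above the table; it moves with the key
- wake (a joint): how far the round wake key is pressed, m: 0 up, 0.006 fully down. Travel 6 mm straight down; the spring resists with about 1 N at the start and 4 N fully down and lifts the key again when let go; it counts as pressed once it is more than 3.5 mm down.
- zero_top (a point): centre of the top of the bar-shaped zero key (54 mm along the scale's y, 18 mm along its x), same height as the round key; it moves with the key
- zero (a joint): how far the bar-shaped zero key is pressed, m: 0 up, 0.006 fully down. Travel 6 mm straight down; the spring resists with about 1 N at the start and 4 N fully down and lifts the key again when let go; it counts as pressed once it is more than 3.5 mm down.
- units_top (a point): centre of the top of the plus-shaped units key (38 mm cross with 12 mm wide arms), same height; it must be left alone
- units (a joint): how far the plus-shaped units key is pressed, m: 0 up, 0.006 fully down; same spring as the others
- pot: white plastic mixing pot, open, 64 mm across, 42 mm tall, standing on the steel weighing plate; loose, leave alone; origin at the centre of its underside
- small_jar: small closed jar, 40 mm across, 45 mm tall, standing on the table in front of the scale; loose, leave alone; origin at the centre of its underside
- tube: black paint tube lying on the table in front of the scale, 130 mm long, 46 mm wide, 16 mm high; loose, leave alone; origin on its underside, near the middle
- brush: brush 190 mm long lying on the table at the scale's left side (its +y); loose, leave alone; origin on its underside, near the middle
- tape: roll of paper tape lying flat on the table at the scale's right side (its -y), 90 mm across, 24 mm high; loose, leave alone; origin at the centre of its underside
- big_jar: closed jar, 68 mm across, 75 mm tall, on the table to the right of the scale; loose, leave alone; origin at the centre of its underside
- block: cork sanding block 100 x 60 x 30 mm on the table to the left of the scale; loose, leave alone; origin at the centre of its underside
- wake_plate: black surround under the wake key, 60 x 62 x 3 mm, fixed on the scale's panel and turned with the scale; origin at the centre of its underside, 55 mm above the table
- zero_plate: black surround under the zero key, 60 x 62 x 3 mm, fixed on the scale's panel and turned with the scale; origin at the centre of its underside, 55 mm above the table
- units_plate: black surround under the units key, 60 x 62 x 3 mm, fixed on the scale's panel and turned with the scale; origin at the centre of its underside, 55 mm above the table

How it is judged:
By the outcome, as a careful person would: the job done as asked, in the order asked, and still so for the second after the job is handed in, with the robot touching nothing.
It also fails if it takes over 42 s, if anything falls off the work surface, if the arm or the gripper's body presses on something with over 40 N, if the wrist force passes 120 N, or if a joint passes its speed limit or range.

## Working session

There is one attempt and no reset: what is moved stays moved. The work goes in short steps, Python scripts to look and compute and a tool call to move; the robot and the scene stay as the last step left them, time stands still between calls to the robot, and variables do not carry over. Pictures are saved under pics/ and viewed, at most 10 in all, crops included, and the job is handed in when it is done.

```bash
mkdir -p pics; python3 - <<'E'
from workcell import manip, vision, monitor, job
import cv2
for n in ("top","side"):
    cv2.imwrite(f"pics/{n}0.png",vision.camera(n)); c=vision.calibration(n); print(c)
o=monitor.get_obs(); print(o["clock"],o["position"],o["ee_rot"],o["ft_force"],o["grip_width"])
E
```

```text
{'fx': 432.57671128480405, 'fy': 432.57671128480405, 'cx': 326.55756824457, 'cy': 196.3125523313142, 'world_from_camera': array([[-0.00751494,  0.99783236, -0.06537665,  0.50250042],
       [-0.99995231, -0.00709092,  0.00671544,  0.0571388 ],
       [ 0.0062373 ,  0.065424  ,  0.99783806,  1.2216224 ],
       [ 0.        ,  0.        ,  0.        ,  1.        ]])}
{'fx': 481.99465807295985, 'fy': 481.99465807295985, 'cx': 323.3630043203921, 'cy': 198.56618458149572, 'world_from_camera': array([[-0.92168095,  0.25806185, -0.28966932,  0.27609063],
       [-0.38773996, -0.63726228,  0.66599889,  0.70683614],
       [-0.01272643,  0.72615485,  0.68741339,  0.76409755],
       [ 0.        ,  0.        ,  0.        ,  1.        ]])}
0.1 [ 0.27328949 -0.56174063  0.24928546] [ 9.74476897e-01  2.24486890e-01 -1.71045628e-04 -6.19135522e-04] [ 0.17862258 -0.94242817 -0.19099515] 0.9978537311223965
```

View pics/top0.png

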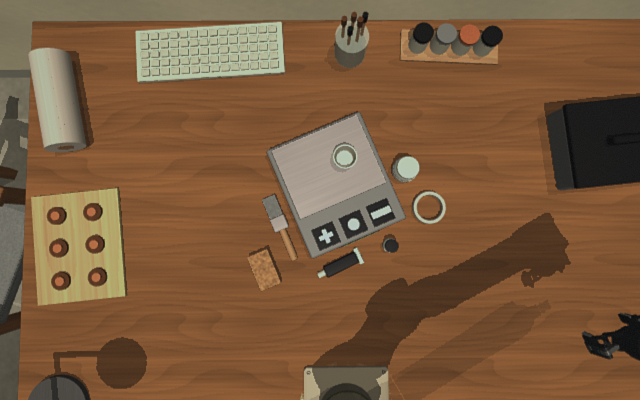

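View pics/side0.png

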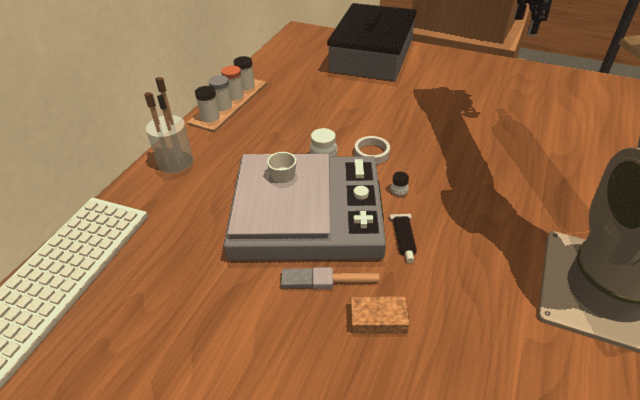

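The top view shows the keys as plus (326,236), round (353,224) and bar (381,212). In the side view they are plus (363,219), round (361,192) and bar (359,168). I'll enlarge both views.

```bash
python3 - <<'E'
import cv2,numpy as np
a=cv2.imread("pics/top0.png")[190:260,300:410]; b=cv2.imread("pics/side0.png")[150:240,335:395]
A=cv2.resize(a,None,fx=7,fy=7,interpolation=cv2.INTER_CUBIC); B=cv2.resize(b,None,fx=6.6,fy=6.6,interpolation=cv2.INTER_CUBIC)
cv2.imwrite("pics/topc.png",A);cv2.imwrite("pics/sidec.png",B)
E
```

```text
(no output)
```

View pics/topc.png

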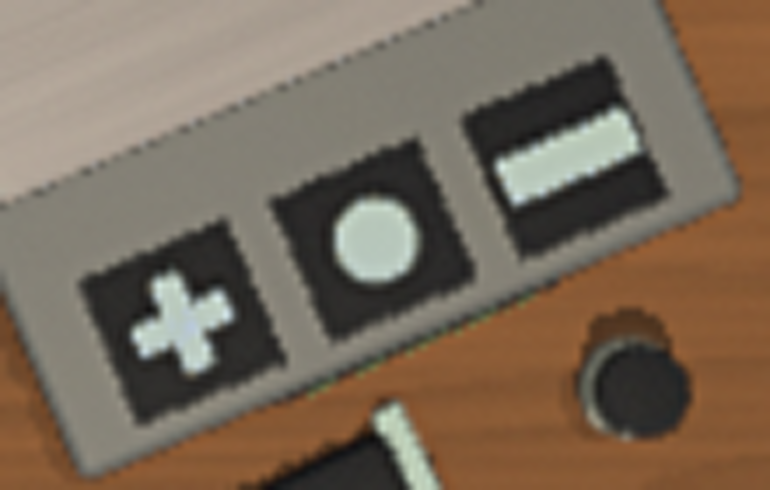

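View pics/sidec.png

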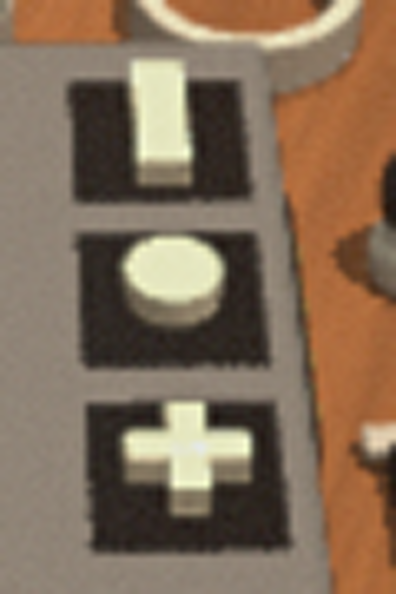

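In the enlarged top view, the key tops are centred at round (353.7,224.3), bar (381.1,212.6) and plus (326.3,236.1). In the side view they are at round (361.2,190.5), bar (359.2,166.5) and plus (363.3,217.7).

```bash
cat > h.py <<'E'
import numpy as np
from workcell import manip, vision, monitor, job
from scipy.spatial.transform import Rotation as R
def ray(n,u,v):
    c=vision.calibration(n); T=c["world_from_camera"]
    return T[:3,3], T[:3,:3]@np.array([(u-c["cx"])/c["fx"],-(v-c["cy"])/c["fy"],-1])
def onz(n,u,v,z):
    o,d=ray(n,u,v); return o+d*(z-o[2])/d[2]
E
python3 - <<'E'
from h import *
P={}
for k,t,s in (("wake",(353.7,224.3),(361.2,190.5)),("zero",(381.1,212.6),(359.2,166.5)),("units",(326.3,236.1),(363.3,217.7))):
    a=onz("top",*t,.07);b=onz("side",*s,.07);P[k]=(a+b)/2; print(k,a.round(4),b.round(4))
    A=[];B=[]
    for n,p in(("top",t),("side",s)):
        o,d=ray(n,*p);d/=np.linalg.norm(d);M=np.eye(3)-np.outer(d,d);A.append(M);B.append(M@o)
    print("  tri",np.linalg.solve(sum(A),sum(B)).round(4))
d=P["units"]-P["zero"]; print(np.linalg.norm(d), np.degrees(np.arctan2(-d[0],d[1])))
o=monitor.get_obs();M=R.from_quat(o["ee_rot"]).as_matrix();print(M.round(3))
E
```

```text
wake [ 0.5029 -0.0222  0.07  ] [ 0.5036 -0.0189  0.07  ]
  tri [ 0.5037 -0.0221  0.0672]
zero [ 0.5334 -0.0956  0.07  ] [ 0.5345 -0.0926  0.07  ]
  tri [ 0.5344 -0.0955  0.0678]
units [0.4722 0.0509 0.07  ] [0.4726 0.0558 0.07  ]
  tri [0.473  0.0511 0.0654]
0.15976353167840326 22.67362955571318
[[ 0.899  0.438 -0.001]
 [ 0.438 -0.899  0.001]
 [-0.    -0.001 -1.   ]]
```

The two views agree to about 3 mm: wake is near (0.503,-0.021), zero near (0.534,-0.0945), and the scale yaw is 22.7°. The tool's y axis is already within about 3° of the key row, so no turn is needed. Next I shut the gripper and go above wake.

The rows are not in the units I measure in: shifts go in shares of 0.5 m and turns go in shares of pi/2 rad. I convert before sending: 0.444 m / 0.5 = 0.888, -0.386 m / 0.5 = -0.772.

Request:
{"method": "shift_gripper", "body": {"deltas": [[[0, 0, 0, 0.12, -0.1, 0, 0], [0, 0, 0, 0.2, -0.18, 0, 0], [0, 0, 0, 0.3, -0.26, 0, 0], [0, 0, 0, 0.38, -0.34, 0.02, 0], [0, 0, 0, 0.48, -0.42, 0.04, 0], [0, 0, 0, 0.56, -0.48, 0.06, 0], [0, 0, 0, 0.64, -0.56, 0.08, 0], [0, 0, 0, 0.74, -0.64, 0.12, 0], [0, 0, 0, 0.82, -0.72, 0.16, 0], [0, 0, 0, 0.888, -0.772, 0.18, 0], [0, 0, 0, 0.888, -0.772, 0.18, 0], [0, 0, 0, 0.888, -0.772, 0.2, 0], [0, 0, 0, 0.888, -0.772, 0.22, 0], [0, 0, 0, 0.888, -0.772, 0.22, 0]]], "squeeze": 20}}

```text
clock: 1.85
position: [0.503, -0.0217, 0.139]
ee_rot: [0.975, 0.224, -0.001, -0.0]
ft_force: [-0.2, 0.7, 0.9]
grip_width: -0.001
grasp_force: 0.0
```

```bash
python3 - <<'E'
from h import *
import cv2
o=monitor.get_obs(); M=R.from_quat(o["ee_rot"]).as_matrix(); p=o["position"]; print(o["clock"],p,o["ft_force"],o["grip_width"])
for n,t in (("wake",(.503,-.021)),("zero",(.534,-.0945))): print(n,M.T@(np.array([*t,.089])-p))
a=vision.camera("wrist"); cv2.imwrite("pics/w1.png",a); c=vision.calibration("wrist"); print(c)
for n,t in (("wake",(.503,-.021,.07)),("zero",(.534,-.0945,.07)),("tip",p+M@[0,0,.019])):
    T=c["tool_from_camera"]; q=np.linalg.inv(T)@np.append(M.T@(np.array(t)-p),1); print(n,c["cx"]-c["fx"]*q[0]/q[2],c["cy"]+c["fy"]*q[1]/q[2])
E
```

```text
1.85 [ 0.50300997 -0.02167222  0.1389901 ] [-0.24829239  0.73933037  0.90027084] -0.0010375343899197598
wake [ 0.00036439 -0.00058021  0.04998993]
zero [-0.00378948  0.07908153  0.04995027]
{'fx': 311.1101280557864, 'fy': 311.1101280557864, 'cx': 316.6119859063574, 'cy': 200.5657526714319, 'tool_from_camera': array([[-1.38307274e-03,  9.47627922e-01,  3.19373461e-01,
         8.25328463e-02],
       [ 9.99999028e-01,  1.36728424e-03,  2.73644120e-04,
         5.30039711e-04],
       [-1.77361491e-04,  3.19373529e-01, -9.47628892e-01,
        -1.24038619e-01],
       [ 0.00000000e+00,  0.00000000e+00,  0.00000000e+00,
         1.00000000e+00]])}
wake 315.094998589517 224.6473685418779
zero 432.89419070355405 230.1799578064782
tip 315.76408654772735 263.0704581256708
```

View pics/w1.png

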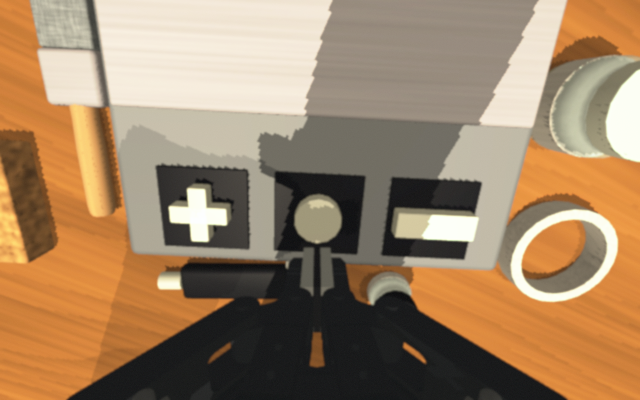

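In the wrist view the wake disc is centred at (318,219) and the zero bar at (435,225), both within 3 mm of prediction. I'll shift x by about +2 mm and y by +1 mm, then descend to just above the key.

To row units: 0.046 m / 0.5 = 0.092, 0.002 m / 0.5 = 0.004.

Request:
{"method": "shift_gripper", "body": {"deltas": [[[0, 0, 0, 0.004, 0.002, 0.04, 0], [0, 0, 0, 0.004, 0.002, 0.07, 0], [0, 0, 0, 0.004, 0.002, 0.086, 0], [0, 0, 0, 0.004, 0.002, 0.092, 0], [0, 0, 0, 0.004, 0.002, 0.092, 0]]]}}

```text
clock: 2.52
position: [0.5062, -0.0207, 0.0942]
ee_rot: [0.974, 0.224, 0.0, 0.0]
ft_force: [-0.4, 0.5, 1.0]
grip_width: 0.003
grasp_force: 0.0
```

Request:
{"method": "shift_gripper", "body": {"deltas": [[[0, 0, 0, 0, 0, 0.002, 0], [0, 0, 0, 0, 0, 0.004, 0], [0, 0, 0, 0, 0, 0.006, 0], [0, 0, 0, 0, 0, 0.008, 0], [0, 0, 0, 0, 0, 0.01, 0], [0, 0, 0, 0, 0, 0.01, 0]]]}}

```text
clock: 3.28
position: [0.506, -0.0207, 0.0889]
ee_rot: [0.974, 0.224, -0.0, 0.0]
ft_force: [0.2, -0.5, 0.2]
grip_width: -0.002
grasp_force: 0.0
```

To row units: 0.003 m / 0.5 = 0.006, 0.002 m / 0.5 = 0.004.

Request:
{"method": "shift_gripper", "body": {"deltas": [[[0, 0, 0, 0, 0, 0.002, 0], [0, 0, 0, 0, 0, 0.004, 0], [0, 0, 0, 0, 0, 0.006, 0], [0, 0, 0, 0, 0, 0.006, 0]]]}}

```text
clock: 3.78
position: [0.5061, -0.0207, 0.086]
ee_rot: [0.974, 0.224, 0.0, 0.0]
ft_force: [-0.4, 0.1, 1.4]
grip_width: 0.001
grasp_force: 1.1
```

Request:
{"method": "shift_gripper", "body": {"deltas": [[[0, 0, 0, 0, 0, 0.002, 0], [0, 0, 0, 0, 0, 0.004, 0], [0, 0, 0, 0, 0, 0.004, 0]]]}}

```text
clock: 4.15
position: [0.5061, -0.0207, 0.084]
ee_rot: [0.974, 0.224, 0.0, 0.0]
ft_force: [-0.9, 0.3, 3.2]
grip_width: 0.001
grasp_force: 1.6
```

To row units: 0.001 m / 0.5 = 0.002.

Request:
{"method": "shift_gripper", "body": {"deltas": [[[0, 0, 0, 0, 0, 0.002, 0], [0, 0, 0, 0, 0, 0.002, 0]]]}}

```text
clock: 4.4
position: [0.5061, -0.0207, 0.083]
ee_rot: [0.974, 0.224, 0.0, 0.0]
ft_force: [-0.3, 0.1, 3.7]
grip_width: -0.0
grasp_force: 1.9
```

Request:
{"method": "shift_gripper", "body": {"deltas": [[[0, 0, 0, 0, 0, 0.001, 0], [0, 0, 0, 0, 0, 0.001, 0]]]}}

```text
clock: 4.65
position: [0.5061, -0.0207, 0.0828]
ee_rot: [0.974, 0.224, 0.0, 0.0]
ft_force: [-2.5, 0.0, 6.4]
grip_width: 0.002
grasp_force: 3.4
```

Request:
{"method": "shift_gripper", "body": {"deltas": [[[0, 0, 0, 0, 0, 0.001, 0], [0, 0, 0, 0, 0, 0.001, 0]]]}}

```text
clock: 4.9
position: [0.5062, -0.0207, 0.0827]
ee_rot: [0.974, 0.224, 0.0, 0.0]
ft_force: [-3.8, 0.8, 11.3]
grip_width: 0.002
grasp_force: 5.9
```

Wake has bottomed out: TCP z stays at 0.0827 and force rose to 11 N. I'll lift and shift to the bar key (tool x -4 mm, y +80 mm), staying above it.

To row units: 0.08 m / 0.5 = 0.16, -0.03 m / 0.5 = -0.06.

Request:
{"method": "shift_gripper", "body": {"deltas": [[[0, 0, 0, 0, 0, -0.01, 0], [0, 0, 0, 0, 0, -0.03, 0], [0, 0, 0, 0, 0, -0.06, 0], [0, 0, 0, 0, 0, -0.06, 0], [0, 0, 0, -0.004, 0.06, -0.06, 0], [0, 0, 0, -0.008, 0.12, -0.06, 0], [0, 0, 0, -0.008, 0.16, -0.06, 0], [0, 0, 0, -0.008, 0.16, -0.06, 0], [0, 0, 0, -0.008, 0.16, -0.06, 0]]]}}

```text
clock: 6.02
position: [0.5372, -0.0932, 0.1118]
ee_rot: [0.974, 0.225, -0.0, -0.0]
ft_force: [-1.1, 0.8, -0.1]
grip_width: 0.001
grasp_force: 0.0
```

```bash
python3 - <<'E'
from h import *
import cv2
cv2.imwrite("pics/w2.png",vision.camera("wrist")); o=monitor.get_obs();print(o["clock"],o["position"],o["ft_force"])
E
```

```text
6.075 [ 0.53720819 -0.09301352  0.11192   ] [-0.52546186  0.30339468  0.74242423]
```

View pics/w2.png

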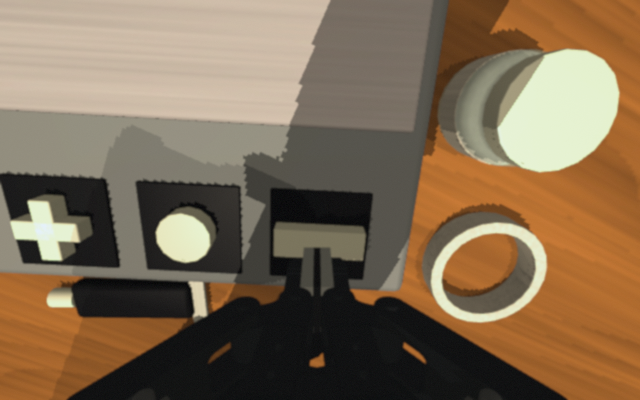

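The key is centred under the tips: the bar is at (319,241), where I expected about (316,243). The wake key is back up. Now I press zero.

To row units: 0.029 m / 0.5 = 0.058, 0.027 m / 0.5 = 0.054.

Request:
{"method": "shift_gripper", "body": {"deltas": [[[0, 0, 0, 0, 0, 0.03, 0], [0, 0, 0, 0, 0, 0.042, 0], [0, 0, 0, 0, 0, 0.046, 0], [0, 0, 0, 0, 0, 0.05, 0], [0, 0, 0, 0, 0, 0.054, 0], [0, 0, 0, 0, 0, 0.056, 0], [0, 0, 0, 0, 0, 0.058, 0], [0, 0, 0, 0, 0, 0.058, 0]]]}}

```text
clock: 7.08
position: [0.5376, -0.0943, 0.0831]
ee_rot: [0.974, 0.225, 0.0, 0.0]
ft_force: [-1.7, 1.7, 4.5]
grip_width: -0.0
grasp_force: 1.8
```

Request:
{"method": "shift_gripper", "body": {"deltas": [[[0, 0, 0, 0, 0, 0.001, 0], [0, 0, 0, 0, 0, 0.001, 0]]]}}

```text
clock: 7.32
position: [0.5376, -0.0943, 0.0828]
ee_rot: [0.974, 0.225, 0.0, 0.0]
ft_force: [-1.8, 0.6, 5.6]
grip_width: 0.003
grasp_force: 3.1
```

To row units: 0.0003 m / 0.5 = 0.0006.

Request:
{"method": "shift_gripper", "body": {"deltas": [[[0, 0, 0, 0, 0, 0.0006, 0], [0, 0, 0, 0, 0, 0.0006, 0], [0, 0, 0, 0, 0, 0.0006, 0], [0, 0, 0, 0, 0, 0.0006, 0], [0, 0, 0, 0, 0, 0.0006, 0], [0, 0, 0, 0, 0, 0.0006, 0], [0, 0, 0, 0, 0, 0.0006, 0], [0, 0, 0, 0, 0, 0.0006, 0], [0, 0, 0, 0, 0, 0.0006, 0], [0, 0, 0, 0, 0, 0.0006, 0], [0, 0, 0, 0, 0, 0.0006, 0], [0, 0, 0, 0, 0, 0.0006, 0], [0, 0, 0, 0, 0, 0.0006, 0], [0, 0, 0, 0, 0, 0.0006, 0], [0, 0, 0, 0, 0, 0.0006, 0], [0, 0, 0, 0, 0, 0.0006, 0], [0, 0, 0, 0, 0, 0.0006, 0]]]}}

```text
clock: 9.45
position: [0.5376, -0.0943, 0.0828]
ee_rot: [0.974, 0.224, 0.0, 0.0]
ft_force: [-2.9, 1.5, 9.6]
grip_width: -0.003
grasp_force: 4.4
```

Request:
{"method": "shift_gripper", "body": {"deltas": [[[0, 0, 0, 0, 0, -0.01, 0], [0, 0, 0, 0, 0, -0.04, 0], [0, 0, 0, 0, 0, -0.12, 0], [0, 0, 0, 0, 0, -0.24, 0], [0, 0, 0, 0, 0, -0.32, 0], [0, 0, 0, 0, 0, -0.36, 0], [0, 0, 0, 0, 0, -0.36, 0], [0, 0, 0, 0, 0, -0.36, 0]]]}}

```text
clock: 10.45
position: [0.537, -0.0945, 0.2614]
ee_rot: [0.974, 0.224, -0.0, -0.0]
ft_force: [-0.8, 0.3, -0.3]
grip_width: 0.001
grasp_force: 0.0
```

```bash
python3 - <<'E'
from h import *
import cv2
cv2.imwrite("pics/w3.png",vision.camera("wrist")); o=monitor.get_obs();print(o["clock"],o["position"],o["ft_force"],abs(o["joint_velocities"]).max())
E
```

```text
10.5 [ 0.53691971 -0.09449332  0.26112868] [-0.80295541  1.20980507 -0.71804811] 0.005426791610586057
```

View pics/w3.png

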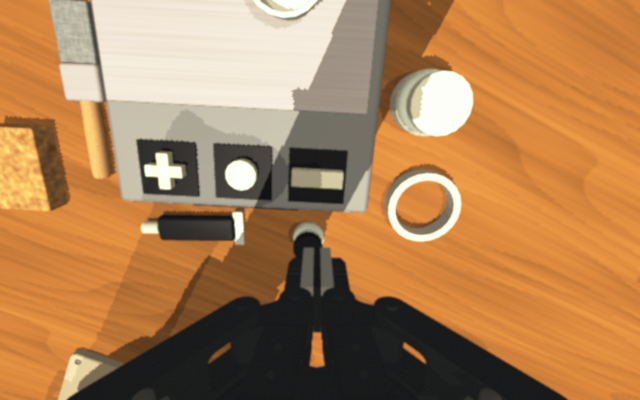

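The three keys are up, with wake at (241,174) and zero at (318,178), and nothing appears to have moved. The fingertips are about 17 cm above the keys.

```bash
python3 -c "
from workcell import manip, vision, monitor, job
print(job.hand_in())"
```

```text
the job is handed in; nothing more can be done
None
```

The job is handed in: wake was pressed fully and released (peak reading about 11 N), zero was held fully down for just over 2 s (about 10 N), and the hand was withdrawn about 17 cm clear with nothing else touched.

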